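# Reverse the ratchet and open the cheese press

## Robot

A 7-joint arm with a two-finger parallel gripper is mounted at the origin on the work surface; the furniture and walls round the work are solid. World frame = base frame: x ahead of the robot, y to its left, z up, the work surface at z = 0. Lengths are in m, angles in degrees, forces in N, time in s.
With the tool pointing down it reaches from about 0.4 to 0.875 m from the base axis. Payload 19.3 kg.
Tool frame: the origin (TCP) lies on the centre line of the jaws, within the pads' length; the fingertips stand 22 mm ahead of it and the grasp point (between the pads) lies 3 mm ahead of it; z points along the fingers, y is the direction in which the jaws open and shut (so a half turn about z gives the same grasp; the last joint's range is limited). The gripper opens to 85 mm and grips with 20 to 120 N. Pads are 22 mm wide; open, the fingers measure 114 mm over their backs; the gripper's body (76 mm by 85 mm) begins 54 mm behind the grasp point. The pads swing forward as they close: fully open they stand 13 mm farther back than shut.
Start: joints at [-67.907, 29.874, -2.08, 91.645, 1.215, 58.505, -6.463], TCP at [0.275, 0.561, 0.253] pointing down, gripper open.
Joint ranges: [-166.77, 166.77], [-17.47, 122.26], [-85.68, 81.53], [9.62, 139.38], [-72.42, 252.41], [9.2, 110.78], [-144.41, 144.41]. Speed limits (degrees/s): [108.29, 108.29, 136.94, 136.94, 172.46, 172.46, 172.46].

## Interface

Orientations are given as [roll, pitch, yaw] about the fixed x, y, z axes, in that order (R = Rz(yaw) Ry(pitch) Rx(roll)).
In Python, from workcell import manip gives the robot as it stands. Calls block until the motion is done:
- manip.goto(position, orientation): joint-space move of the TCP to a pose.
- manip.move_linear(position, attitude=None, max_speed=0.15): straight line of the TCP; attitude=None keeps the orientation; max_speed is the mean speed in m/s.
- manip.move_j(angles): joint-space move.
- manip.command_gripper(opening, strength=None): finger opening in m; strength is the grip in N (None keeps the last); returns when the fingers have stopped.
- manip.hold(seconds).
- manip.inverse_kinematics(position, orientation): joint angles nearest the present ones, or None.
- manip.get_state(): the state.
- manip.get_image(name): name is "scene" or "top" or "wrist"; returns (picture, depth): 384x512x3 uint8, red, green, blue; 384x512 float32, m along the optical axis (not along the pixel's ray), 0 where there is no reading.
- manip.camera_info(name): a dict with "intrinsics" (3x3 intrinsics, pixels), "xyz" and "attitude" of the camera in the world; the wrist camera has in their place "mount" (4x4, takes a point from camera to tool coordinates, whose origin is the TCP and whose axes are the flange's). Camera axes: x right, y down, z forward; pixel columns grow to the right and rows downward; lengths in m; the calibration is good to about 2 mm. The wrist camera is an equidistant fisheye: a pixel r from the principal point sees the ray r / f radians off the axis. A picture is of the moment at which its call begins: read the wrist's pose just before it. camera_info takes no time and is no camera call.
A pose or a line that the arm cannot do raises manip.Unreachable and nothing moves.
- manip.finish_job(): hands the job in, once; it reports no verdict.
The state is a dict: "time": time; "joint_pos": joint angles; "joint_velocities": joint speeds; "tau": joint torques, N m; "ee_pos": TCP position; "ee_rot": TCP orientation; "wrist_force": force on the tool from outside, world axes, zero at the start; "torque": the same for the moment, N m; "grip_width": finger opening in m.
Only numpy, scipy, OpenCV 4.12 (cv2) and the standard library are available. Lean on these libraries where they do the work, as an engineer would, in place of code of your own. Each camera call takes 0.05 s, during which the arm holds its last target.

## Task

The cheese on the island has been pressed long enough: open the press. First flip the small reversing lever on the ratchet wrench over to the loosening side, gently, then swing the wrench handle to and fro to unscrew the spindle until the pressing plate is fully up and its rubber ring is seated against the crossbar. Stop as soon as you feel it seat instead of heaving on the ratchet, never screw the press tighter, leave the lever on the loosening side and leave the other things on the island where they stand.

Things in the scene. Friction and masses are not known exactly. Their poses are not given: they have to be found in the camera images.
- press: bench cheese press, fixed: wood board 205x265 mm, round white mould, aluminium crossbar (42x220 mm, underside 140, top 158 mm up). Origin: centre of its underside, on the upright spindle axis; x to its back, away from the handle side, y left, z up. Steel tie rods (14 mm) at y = +-90 mm, their cap nuts reach 180 mm up; the spindle's hex head reaches 196 mm
- wrench_axis (a point): point on the spindle axis at mid-height (174 mm up) of the ratchet wrench, which stays captive on the spindle's hex head. Round steel wrench head, 72 mm across, 16 mm thick; the wrench has some drag and stays where it is left. 14 ratchet teeth: up to 0.45 rad of a loosening stroke is free before it takes hold
- handle_grip (a point): middle of the wrench's black rubber grip, 135 mm out from the spindle axis, 174 mm up. Grip: round, 27 mm thick, straight and level, from 88 to 180 mm out; free beside and above, 120 mm free below. Frame: x along the handle to the axis, y to the left seen from the handle's end, z up. The handle swings 1.25 rad to either side of the press's -x, then meets the tie rods
- lever (a joint): reversing lever, rad, about an upright pivot on the handle's centre line 34 mm out from the spindle axis. Stops at -0.36 and +0.36; a spring snaps it to either side of the middle. Negative (tab left, at the red dot): tightens, drives clockwise from above. Positive (tab right, -y of the handle, green dot): loosens, drives counter-clockwise, clicks freely back. It rocks by up to 0.3 as it clicks
- lever_tab (a point): centre of the lever's upright black finger tab: 16 mm long, 7.5 mm thick, 20 mm high, 26 mm out from the lever's pivot (60 mm from the spindle axis), over the handle's neck. The neck's steel lies 13 mm below this point. x of its frame points to the pivot, z up. About 4 N across it flips the lever; over 20 N of pushing or squeezing damages it
- ring_top (a point): centre of the top of the black rubber ring on the pressing plate's hub. 1.2 to 2.1 mm below the crossbar at the start, 140.0 mm above the press's origin when it seats: 0.3 to 0.5 turn of loosening, 4 mm a turn. Turning takes 9 to 12 N at the grip's middle, clicking back 3 to 7 N. Once seated nothing turns on and the push climbs by 1 to 2 N per mm; over 22 N there overloads the ratchet
- lemon: lemon, 72 x 57 x 58 mm, lying on the chopping board; a bystander. Origin: centre of its underside, z up
- salt_shaker: glass salt shaker with steel cap, 44 mm thick, 90 mm high; a bystander. Origin: centre of its underside, z up
- mug: cream mug, 78 mm wide, 101 mm high; a bystander. Origin: centre of its underside, z up
- timer: round wind-up kitchen timer, 67 mm wide, 54 mm high; a bystander. Origin: centre of its underside, z up

How it is judged (in metres and radians):
On the way, in this order (a step that is already met when the one before it is completed fails the run):
1. the reversing lever is flipped to the loosening side (value of joint lever above 0.05 rad), for 0.2 s.
2. the wrench has lifted the pressing plate clearly off the cheese (ring top 139.1 mm above the press's underside) (z of ring_top in the frame of press above 0.1391 m), for 0.1 s.
At the end, for the whole second after the job is handed in: the pressing plate is fully up: its rubber ring has seated against the crossbar (within 0.04 mm), and the lever is on the loosening side (over +0.05 rad) (z of ring_top in the frame of press above 0.13996 m and value of joint lever above 0.05 rad); the robot touches nothing.
It fails at once if the press is screwed tighter (the plate moves by over 0.15 mm while the lever is on the tightening side) (value of joint lever below -0.03 rad and distance of ring_top from where it was at the start of the episode above 0.00015 m).
It fails at once if the ratchet is overloaded (over 170 N between its claw and the teeth, which some 24 N at the middle of the grip make) (contact force between lever and press above 170 N).
It fails at once if the reversing lever is pushed or squeezed with over 20 N (contact force between the fingers and lever above 20 N).
It fails at once if the lemon, salt shaker, mug or timer is knocked over 20 mm from its place (distance of any of lemon, salt_shaker, mug, timer from where it was at the start of the episode above 0.02 m).
It also fails if it takes over 67 s, if anything falls off the work surface, if the arm or the gripper's body presses on something with over 40 N, if the wrist force passes 120 N, or if a joint passes its speed limit or range.

## Working session

There is one attempt and no reset: what is moved stays moved. The work goes in short steps, each a Python script; the robot and the scene stay as the last script left them, time stands still between calls to the robot, and variables do not carry over. Pictures are saved under pics/ and viewed, and the job is handed in when it is done.

```bash
ls; mkdir -p pics
python3 - <<'E'
from workcell import manip
import cv2,numpy as np
np.set_printoptions(precision=4,suppress=True)
s=manip.get_state();print(s)
for n in ["scene","top","wrist"]:
    im,d=manip.get_image(n);cv2.imwrite(f"pics/{n}0.png",im[:,:,::-1]);np.save(f"{n}0.npy",d);print(n,manip.camera_info(n))
E
```

```text
pics
{'time': 0.0, 'joint_pos': array([-67.9084,  29.9098,  -2.0816,  91.674 ,   1.2142,  58.5067,
        -6.4631]), 'joint_velocities': array([ 0.0589, -0.1376, -0.0034,  0.0201, -0.0625, -0.1297, -0.1111]), 'tau': array([ -0.002 , -92.7122,   1.9789, -36.9947,   0.0178,   0.0083,
         0.    ]), 'ee_pos': array([0.275 , 0.5609, 0.2527]), 'ee_rot': array([-179.9317,    0.0045,  153.8855]), 'wrist_force': array([-0.7273,  0.3229, -0.3259]), 'torque': array([ 0.0102, -0.0415, -0.0431]), 'grip_width': 0.08540635078471084}
scene {'intrinsics': array([[479.425 ,   0.    , 259.3938],
       [  0.    , 479.425 , 192.4795],
       [  0.    ,   0.    ,   1.    ]]), 'xyz': array([-0.4646, -0.7277,  0.9251]), 'attitude': array([-124.7448,   -0.5557,  -55.9742])}
top {'intrinsics': array([[490.7531,   0.    , 258.056 ],
       [  0.    , 490.7531, 194.1082],
       [  0.    ,   0.    ,   1.    ]]), 'xyz': array([ 0.146 , -0.2064,  1.6682]), 'attitude': array([-167.6123,    0.1165,  -72.1608])}
wrist {'intrinsics': array([[297.3186,   0.    , 256.0117],
       [  0.    , 297.3186, 194.0655],
       [  0.    ,   0.    ,   1.    ]]), 'mount': array([[-0.0004, -0.945 , -0.327 ,  0.0842],
       [ 1.    , -0.0004, -0.0002, -0.0002],
       [ 0.    , -0.327 ,  0.945 , -0.1199],
       [ 0.    ,  0.    ,  0.    ,  1.    ]])}
```

View pics/scene0.png

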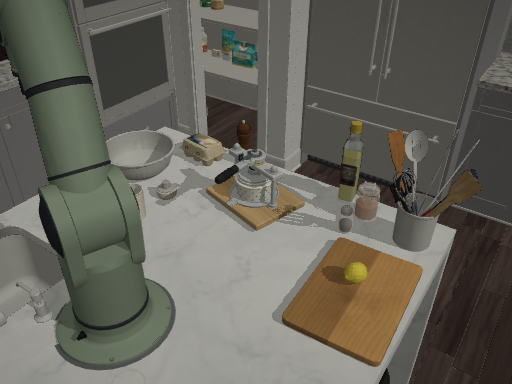

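View pics/top0.png

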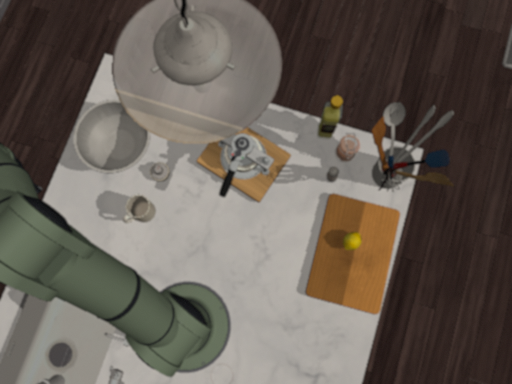

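View pics/wrist0.png

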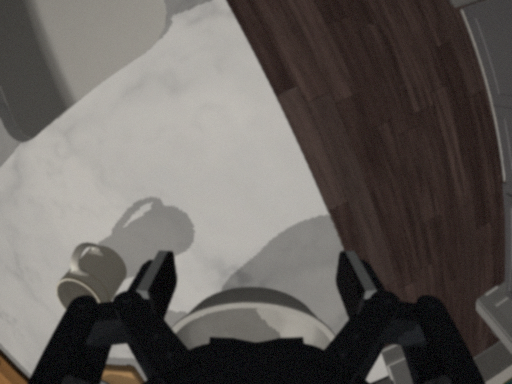

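```bash
cat > h.py <<'E'
from workcell import manip
import cv2,numpy as np
from scipy.spatial.transform import Rotation as R
np.set_printoptions(precision=4,suppress=True)
def cam(n,ee=None):
    c=manip.camera_info(n)
    if n=="wrist":
        T=np.eye(4);T[:3,:3]=R.from_euler('xyz',ee[1],degrees=True).as_matrix();T[:3,3]=ee[0]
        M=T@c["mount"];return c["intrinsics"],M[:3,:3],M[:3,3]
    return c["intrinsics"],R.from_euler('xyz',c["attitude"],degrees=True).as_matrix(),c["xyz"]
def ray(n,u,v,ee=None):
    K,Rm,o=cam(n,ee);x=(np.asarray(u)-K[0,2])/K[0,0];y=(np.asarray(v)-K[1,2])/K[1,1]
    if n=="wrist":
        r=np.hypot(x,y)+1e-12;d=np.stack([x/r*np.sin(r),y/r*np.sin(r),np.cos(r)],-1)
    else: d=np.stack([x,y,np.ones_like(x)],-1)
    return o,d@Rm.T
def onz(n,u,v,z,ee=None):
    o,d=ray(n,u,v,ee);return o+d*((z-o[2])/d[...,2])[...,None]
def cloud(n,dep,ee=None):
    v,u=np.mgrid[:384,:512];o,d=ray(n,u.astype(float),v.astype(float),ee)
    K,Rm,_=cam(n,ee);zc=d@Rm[:,2]
    P=o+d*(dep/zc)[...,None];P[dep<=0]=np.nan;return P
E
python3 - <<'E'
from h import *
for n,(a,b,c,d) in {"scene":(120,210,190,320),"top":(90,210,180,310)}.items():
    im=cv2.imread(f"pics/{n}0.png");cv2.imwrite(f"pics/{n}0c.png",cv2.resize(im[a:b,c:d],None,fx=6,fy=6,interpolation=cv2.INTER_CUBIC))
    P=cloud(n,np.load(f"{n}0.npy"))
    for p in ([(243,158),(243,143),(225,190),(190,40),(350,241),(141,208),(332,174),(158,172)] if n=="top" else [(228,173),(255,182),(355,272),(168,188),(238,155),(257,158),(345,220),(275,172)]): print(n,p,P[p[1],p[0]])
E
```

```text
scene (228, 173) [ 0.457  -0.005   0.1824]
scene (255, 182) [ 0.5548 -0.0327  0.1086]
scene (355, 272) [ 0.4074 -0.4412  0.07  ]
scene (168, 188) [0.4548 0.2461 0.0337]
scene (238, 155) [0.5917 0.0582 0.1567]
scene (257, 158) [ 0.5777 -0.0239  0.1804]
scene (345, 220) [ 0.6117 -0.3175  0.0504]
scene (275, 172) [ 0.5674 -0.096   0.1615]
top (243, 158) [ 0.5523 -0.0226  0.1814]
top (243, 143) [ 0.5948 -0.0091  0.1964]
top (225, 190) [ 0.436  -0.0023  0.1859]
top (190, 40) [ 0.4629 -0.0012  1.0322]
top (350, 241) [ 0.4211 -0.4291  0.0738]
top (141, 208) [0.3223 0.2778 0.0062]
top (332, 174) [ 0.6161 -0.3103  0.0867]
top (158, 172) [0.453  0.2551 0.0468]
```

Run:
```python
import cv2
for n in("scene","top"):print(cv2.imread(f"pics/{n}0c.png").shape)
```

```text
(540, 780, 3)
(720, 780, 3)
```

View pics/scene0c.png

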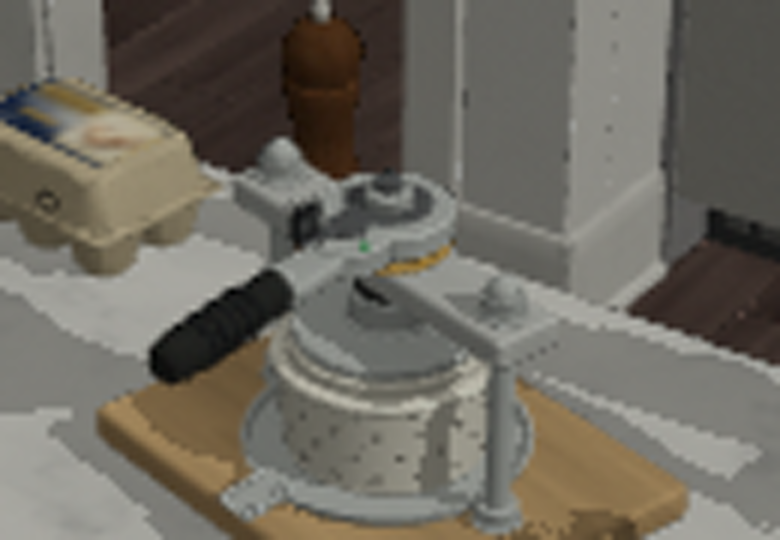

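View pics/top0c.png

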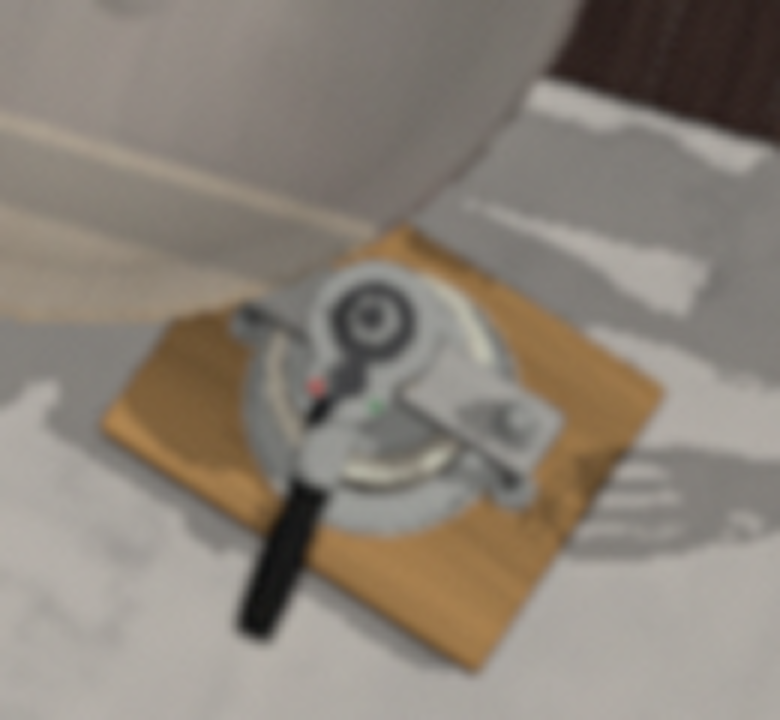

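Run:
```python
from h import *
P=cloud("top",np.load("top0.npy"))
c=lambda x,y:np.array([180+(x+.5)/6-.5, 90+(y+.5)/6-.5])
ax=onz("top",*c(372,318),.196);ge=onz("top",*c(257,628),.174);gs=onz("top",*c(311,490),.174)
print("axis",ax,"end",ge,"start",gs, np.linalg.norm((ge-ax)[:2]),np.linalg.norm((gs-ax)[:2]))
phi=np.degrees(np.arctan2(*(ge-gs)[1::-1]));phi2=np.degrees(np.arctan2(*(ge-ax)[1::-1]));print(phi,phi2)
for a in [(240,325),(555,430),(405,408),(515,480)]: print(a,onz("top",*c(*a),.158))
for b in [(105,425),(475,670),(662,390)]: print("board",b,onz("top",*c(*b),.02))
L=P[(P[...,2]>.7)]; 
v=P[0:150,110:285].reshape(-1,3);v=v[v[:,2]>.8];print("lamp",np.nanmin(v,0),np.nanmax(v,0))
# scene check
s=lambda x,y:np.array([190+(x+.5)/6-.5,120+(y+.5)/6-.5])
print("scene hex",onz("scene",*s(388,178),.196),"gend",onz("scene",*s(165,362),.174))
# IK along arc
px=np.degrees(0)
for f in range(110,271,20):
    for y0 in(0,180):
        p=ax+.135*np.array([np.cos(np.radians(f)),np.sin(np.radians(f)),0]);p[2]=.177
        yaw=(f+y0+180)%360-180
        print(f,y0,manip.inverse_kinematics(p,[180,0,yaw]))
```

```text
axis [ 0.5949 -0.0044  0.196 ] end [0.423  0.0026 0.174 ] start [ 0.5019 -0.0005  0.174 ] 0.1720201370678595 0.09303393709404187
177.6984293581457 177.6527516775879
(240, 325) [0.581  0.0671 0.158 ]
(555, 430) [ 0.5769 -0.1117  0.158 ]
(405, 408) [ 0.564  -0.0318  0.158 ]
(515, 480) [ 0.5441 -0.0997  0.158 ]
board (105, 425) [0.5391 0.1473 0.02  ]
board (475, 670) [ 0.4664 -0.1023  0.02  ]
board (662, 390) [ 0.6585 -0.1551  0.02  ]
lamp [ 0.3392 -0.1314  0.9265] [0.6105 0.1459 1.1226]
scene hex [ 0.5944 -0.0022  0.196 ] gend [0.4202 0.0065 0.174 ]
110 0 [-29.6146  30.5955  15.3316 106.025  -11.0078  44.813   11.5208]
110 180 [ -59.6243   52.9048   70.0708  107.4039  -56.6127   63.9066 -126.9181]
130 0 [-26.8452  26.7087  12.3021 112.4427  -8.2805  41.6773  30.3821]
130 180 [ -60.8871   49.2113   70.1786  113.9259  -55.3098   60.0259 -103.9535]
150 0 [-22.1769  23.6945   9.771  117.3673  -6.1672  39.4078  51.5568]
150 180 [-59.6309  46.0111  70.2875 118.938  -54.095   56.7405 -79.7763]
170 0 [-14.8593  21.9563   6.486  119.9706  -3.9106  38.2653  74.2321]
170 180 [-39.4987  27.0405  39.3984 121.0908 -26.3984  40.4662 -82.6222]
190 0 [ -8.3271  21.9554   5.5843 119.8742  -3.3644  38.3129  99.4955]
190 180 [-31.7353  26.2832  36.5856 120.9506 -24.243   39.9985 -59.057 ]
210 0 [ -1.7577  23.5226   4.2064 116.9795  -2.6332  39.5841 124.1302]
210 180 [-24.701   27.6715  34.9792 118.0646 -23.8405  41.1989 -34.5252]
230 0 [  6.9417  26.2485  -1.9768 111.633    1.3029  42.1394 144.2024]
230 180 [-18.5354  30.2531  32.9445 112.9034 -23.466   43.4772 -11.8115]
250 0 [ 53.1632  49.9193 -73.146  102.8031  51.6815  68.9609 123.9294]
250 180 [-14.0297  33.497   30.7671 106.2606 -22.9177  46.4689   8.6081]
270 0 [ -30.6953   56.6239   69.977    99.8919  -57.8657   67.9024 -123.2999]
270 180 [ -9.928   36.4367  26.3857  98.8976 -20.3265  49.4516  25.3697]
```

Run:
```python
from h import *
p=[.595,-.004,.32]
q=manip.inverse_kinematics(p,[180,0,177.7]);print(q)
manip.command_gripper(0.0,20)
manip.goto(p,[180,0,177.7])
s=manip.get_state();print(s['time'],s['ee_pos'],s['ee_rot'],s['joint_pos'],s['grip_width'],s['wrist_force'])
im,d=manip.get_image("wrist");cv2.imwrite("pics/w1.png",im[:,:,::-1]);np.savez("w1.npz",d=d,p=s['ee_pos'],r=s['ee_rot'])
```

```text
[-12.8646  23.8547  10.676   92.1801  -4.765   64.4104  86.6798]
3.2417 [ 0.595  -0.003   0.3199] [179.9819  -0.0093 177.7639] [-12.9223  23.8631  10.6388  92.1798  -4.7711  64.4076  86.6546] -8.100105765394831e-05 [ 0.372  -0.8451 -0.5598]
```

View pics/w1.png

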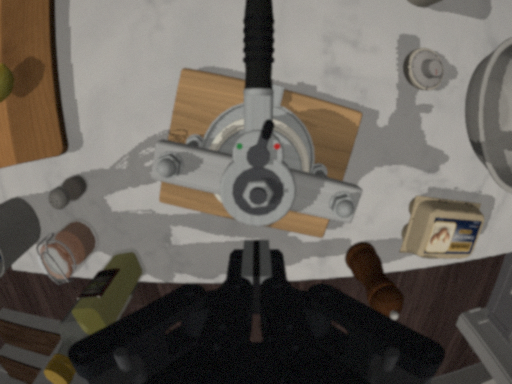

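Run:
```python
from h import *
z=np.load("w1.npz");ee=(z['p'],z['r']);im=cv2.imread("pics/w1.png")
cv2.imwrite("pics/w1c.png",cv2.resize(im[60:240,180:360],None,fx=3.3,fy=3.3,interpolation=cv2.INTER_CUBIC))
P=cloud("wrist",z['d'],ee)
f=lambda u,v,h:onz("wrist",np.float64(u),np.float64(v),h,ee)
ax=f(258,193,.196);print("ax",ax,P[193,258])
A=f(169,165,.178);B=f(343,206,.178);print(A,B,"mid",(A+B)/2,"len",np.linalg.norm(A-B),"yaw",np.degrees(np.arctan2(*(B-A)[1::-1]))-90)
hsv=cv2.cvtColor(im,cv2.COLOR_BGR2HSV)
m=(hsv[...,2]<70).astype(np.uint8);m[:,:230]=0;m[:,285:]=0;m[88:]=0
c=[];
for r in range(0,86,6):
    u=np.where(m[r])[0]
    if len(u):
        g=f((u[0]+u[-1])/2,r,.178);c.append(g);print(r,u[0],u[-1],g, np.linalg.norm((g-ax)[:2]))
c=np.array(c);k=np.polyfit(c[:,0],c[:,1],1);print("handle angle",180+np.degrees(np.arctan(k[0])))
for u,v in [(266,132),(268,127),(267,124),(264,139),(277,147),(239,147),(258,93),(258,100),(258,160)]: print((u,v),P[v,u])
for nm,(lo,hi) in dict(red=((0,120,80),(12,255,255)),green=((55,80,60),(90,255,255))).items():
    mm=cv2.inRange(hsv,lo,hi);mm[:120]=0;mm[170:]=0;mm[:,:220]=0;mm[:,300:]=0
    v,u=np.where(mm>0);print(nm,len(u),u.mean(),v.mean(),f(u.mean(),v.mean(),.183))
```

```text
ax [ 0.594  -0.0015  0.196 ] [ 0.5943 -0.0015  0.1952]
[ 0.5694 -0.0832  0.178 ] [0.6168 0.0806 0.178 ] mid [ 0.5931 -0.0013  0.178 ] len 0.17056164454273695 yaw -16.132586337882685
0 247 270 [0.4242 0.0056 0.178 ] 0.16999867361025245
6 246 271 [0.43   0.0054 0.178 ] 0.1641750595607616
12 245 271 [0.4357 0.0047 0.178 ] 0.15842168326793377
18 245 272 [0.4414 0.0049 0.178 ] 0.15273842695967868
24 245 272 [0.4471 0.0047 0.178 ] 0.1471137814358064
30 244 273 [0.4526 0.0045 0.178 ] 0.1415442119652187
36 245 272 [0.4581 0.0042 0.178 ] 0.13602444045252268
42 245 272 [0.4636 0.004  0.178 ] 0.13054936330988623
48 244 272 [0.469  0.0034 0.178 ] 0.12511228356368412
54 246 271 [0.4744 0.0036 0.178 ] 0.11971363253179469
60 244 272 [0.4798 0.003  0.178 ] 0.11434174746285669
66 246 270 [0.4851 0.0027 0.178 ] 0.10899723409050867
72 246 270 [0.4905 0.0025 0.178 ] 0.1036738511052631
78 246 270 [0.4958 0.0023 0.178 ] 0.09836716021177196
84 246 271 [0.5011 0.0026 0.178 ] 0.09307454032334501
handle angle 177.51405905192712
(266, 132) [0.5406 0.0068 0.2028]
(268, 127) [0.5366 0.0085 0.203 ]
(267, 124) [0.5342 0.0079 0.202 ]
(264, 139) [0.5488 0.0054 0.1854]
(277, 147) [0.557  0.0167 0.181 ]
(239, 147) [ 0.5556 -0.0167  0.1816]
(258, 93) [0.509  0.0018 0.1864]
(258, 100) [0.5151 0.0016 0.178 ]
(258, 160) [ 0.5671 -0.0005  0.1857]
red 22 276.54545454545456 145.86363636363637 [0.5556 0.0162 0.183 ]
green 21 239.0 146.0 [ 0.5545 -0.0166  0.183 ]
```

View pics/w1c.png

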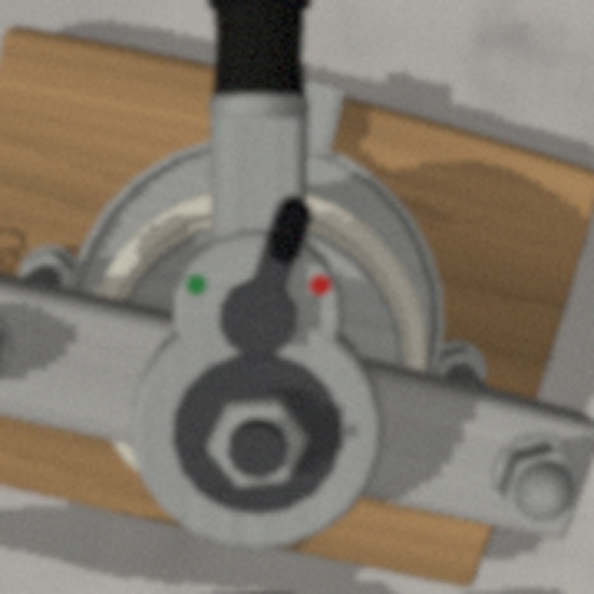

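```bash
cat >> h.py <<'E'
AX=np.array([.594,-.0015]);F0=177.5
def hp(out,left,z,f=F0):
    a=np.radians(f);d=np.array([np.cos(a),np.sin(a)]);l=np.array([-d[1],d[0]])*-1
    # left seen from handle's end facing the axis
    return np.r_[AX+out*d+left*l,z]
E
python3 - <<'E'
from h import *
print(hp(.06,.04,.2))
manip.move_linear(hp(.061,.042,.235),[180,0,F0],max_speed=.15)
manip.move_linear(hp(.061,.042,.211),max_speed=.08)
manip.hold(.2)
s=manip.get_state();b=s['wrist_force'];print(s['time'],s['ee_pos'],b)
for y in np.arange(.034,.0155,-.002):
    manip.move_linear(hp(.061,y,.211),max_speed=.03)
    s=manip.get_state();f=s['wrist_force']-b;print(round(y,4),round(s['time'],2),s['ee_pos'],f)
    if np.linalg.norm(f)>12: print("STOP");break
s=manip.get_state()
im,d=manip.get_image("wrist");cv2.imwrite("pics/w2.png",im[:,:,::-1])
E
```

```text
[0.5358 0.0411 0.2   ]
4.85 [0.5351 0.0431 0.2114] [ 0.6469 -0.9364  0.0951]
0.034 5.27 [0.5346 0.0349 0.2111] [-0.937   0.5237  0.2353]
0.032 5.52 [0.5345 0.0331 0.211 ] [-1.119   1.1625  0.2447]
0.03 5.77 [0.5344 0.031  0.211 ] [-0.1491  0.7551 -0.2819]
0.028 6.02 [0.5343 0.029  0.211 ] [-0.3409  0.6171 -0.5195]
0.026 6.27 [0.5341 0.027  0.211 ] [-0.4465  1.6506  0.0199]
0.024 6.52 [0.534  0.0251 0.211 ] [-2.1297  2.0893 -0.2262]
0.022 6.77 [0.534 0.023 0.211] [-1.7391  1.9704  0.817 ]
0.02 7.02 [0.534  0.0209 0.211 ] [-0.2775  1.2827 -0.9973]
0.018 7.27 [0.5339 0.0188 0.211 ] [-0.6558  0.5801 -0.7316]
0.016 7.52 [0.5338 0.0169 0.211 ] [0.2842 0.9458 0.5409]
```

View pics/w2.png

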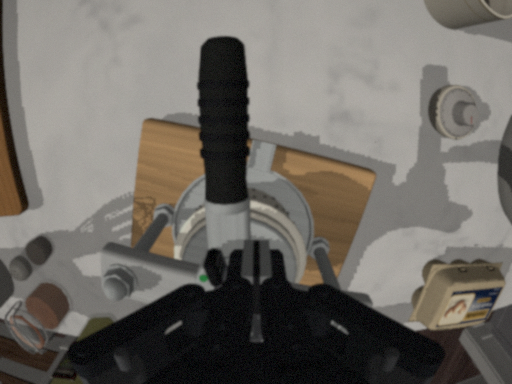

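Run:
```python
from h import *
manip.move_linear(hp(.061,.03,.211),max_speed=.08)
manip.move_linear(hp(.02,.01,.30),max_speed=.15)
s=manip.get_state();print(s['time'])
im,d=manip.get_image("wrist");cv2.imwrite("pics/w3.png",im[:,:,::-1])
ee=(s['ee_pos'],s['ee_rot'])
hsv=cv2.cvtColor(im,cv2.COLOR_RGB2HSV);m=hsv[...,2]<70;c=[]
for r in range(10,70,4):
    u=np.where(m[r,200:320])[0]+200
    if len(u):c.append(onz("wrist",np.float64((u[0]+u[-1])/2),np.float64(r),.178,ee))
c=np.array(c);k=np.polyfit(c[:,0],c[:,1],1);print("ang",180+np.degrees(np.arctan(k[0])),180+np.degrees(np.arctan(np.mean((c[:,1]-AX[1])/(c[:,0]-AX[0])))),c[0],c[-1])
```

```text
8.7083
ang 177.48382036365797 178.09937802121232 [0.4215 0.0047 0.178 ] [0.4653 0.0028 0.178 ]
```

View pics/w3.png

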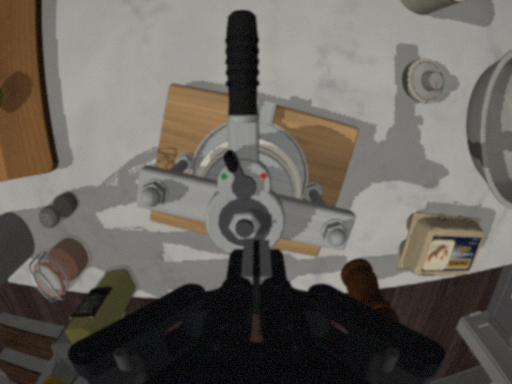

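```bash
cat >> h.py <<'E'
Z=.177
def att(f): return [180,0,(164+.8*(f-164)+180)%360-180]
def go(f,v=.1,out=.135): manip.move_linear(hp(out,0,Z,f),att(f),max_speed=v)
def ft(b,f,n=1):
    a=np.radians(f);t=np.array([-np.sin(a),np.cos(a),0]);o=[]
    for i in range(n):
        if i: manip.hold(.03)
        s=manip.get_state();o.append(s['wrist_force']-b)
    w=np.mean(o,0);return -w@t,w,s   # + = we push counter-clockwise
E
python3 - <<'E'
from h import *
f=177.7
manip.move_linear(hp(.135,0,.26,f),att(f),max_speed=.2)
manip.command_gripper(.040,20)
s=manip.get_state();print(s['time'],s['grip_width'],s['ee_pos'])
manip.move_linear(hp(.135,0,Z,f),att(f),max_speed=.12)
manip.hold(.1);s=manip.get_state();b=s['wrist_force'];print(b,s['ee_pos'],s['time']);np.save("b.npy",b)
for f in np.linspace(177.7,100,11)[1:]:
    go(f);F,w,s=ft(b,f);print(round(f,1),round(s['time'],2),round(F,2),w)
    if abs(F)>14: print("STOP");break
manip.hold(.1);print(manip.get_state()['joint_pos'])
E
```

```text
9.9833 0.03956814423759191 [0.4592 0.0039 0.26  ]
[ 0.669   0.5913 -0.3433] [0.4595 0.004  0.1777] 10.925
169.9 11.26 -0.66 [-0.8326 -0.5237  0.1214]
162.2 11.59 -0.29 [-0.558  -0.12    1.0887]
154.4 11.93 -1.37 [-0.5132 -1.277  -0.6495]
146.6 12.26 -1.35 [-1.2084 -0.8185  0.1223]
138.8 12.59 -1.85 [-1.2871 -1.335   0.133 ]
131.1 12.93 -1.39 [-0.8883 -1.0941  0.1182]
123.3 13.26 -0.92 [-0.8993 -0.3032  0.7083]
115.5 13.59 -1.57 [-1.6483 -0.1939  0.2391]
107.8 13.93 -1.18 [-0.9165 -0.9921 -0.2157]
100.0 14.26 -0.86 [-0.822  -0.3161 -0.4434]
[-35.5598  33.8297  24.3483 102.9056 -18.2373  47.1606  20.6289]
```

Run:
```python
from h import *
im,d=manip.get_image("wrist");cv2.imwrite("pics/w4.png",im[:,:,::-1])
im,d=manip.get_image("scene");cv2.imwrite("pics/s4.png",cv2.resize(im[100:230,170:330,::-1],None,fx=4,fy=4))
```

```text
(no output)
```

View pics/w4.png

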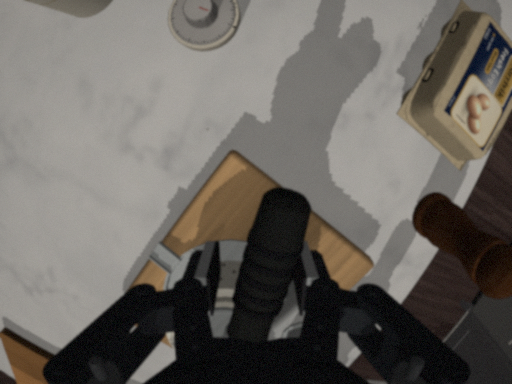

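View pics/s4.png

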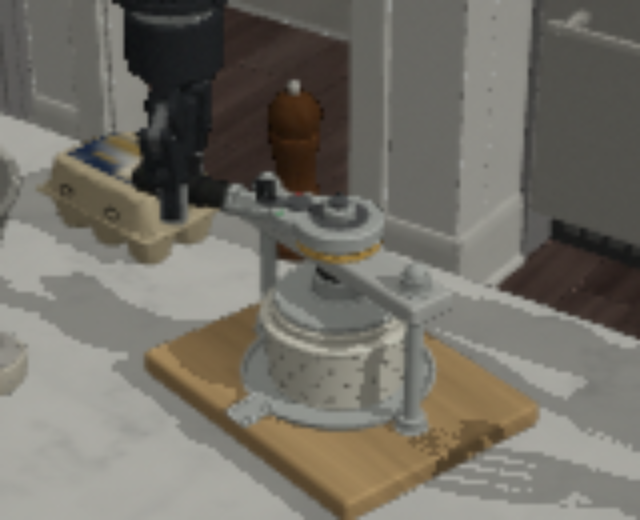

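Run:
```python
from h import *
b=np.load("b.npy")
L=list(np.linspace(100,205,15)[1:])
for f in L:
    go(f);F,w,s=ft(b,f);print(round(f,1),round(s['time'],2),round(F,2),w)
    if abs(F)>16.5: print("STOP");break
else:
    while f<227:
        f+=1.2;go(f);F,w,s=ft(b,f);print(round(f,1),round(s['time'],2),round(F,2),w)
        if F>14: 
            F,w,s=ft(b,f,5);print("avg",F)
            if F>14:print("STOP");break
print(manip.get_state()['joint_pos'])
```

```text
107.5 14.78 0.87 [ 0.9509 -0.1198 -0.3319]
115.0 15.11 3.0 [ 3.4303 -0.2634  0.2537]
122.5 15.43 0.67 [ 1.9039 -1.7437  1.2173]
130.0 15.76 2.35 [2.9688 0.118  1.0422]
137.5 16.08 1.8 [2.4737 0.1692 1.0856]
145.0 16.41 2.82 [1.6748 2.2735 2.8779]
152.5 16.73 2.84 [0.3081 3.0379 1.9141]
160.0 17.06 3.03 [-0.0867  3.2566  2.2346]
167.5 17.38 3.51 [-1.7832  3.994   1.0777]
175.0 17.71 2.77 [-2.6091  3.0118  0.4073]
182.5 18.03 2.73 [-1.9125  2.6498 -0.0904]
190.0 18.36 3.65 [-3.3601  3.1137 -0.515 ]
197.5 18.68 3.75 [-3.0063  2.9864  0.1764]
205.0 19.01 4.11 [-5.3651  2.0303  0.514 ]
206.2 19.26 8.28 [-7.9799  5.3009  2.4934]
207.4 19.51 7.25 [-8.2707  3.8805  2.0557]
208.6 19.76 7.56 [-7.796   4.3652  1.9863]
209.8 20.01 7.58 [-8.3674  3.9452  1.9648]
211.0 20.26 7.99 [-9.3536  3.6987  2.3792]
212.2 20.51 8.8 [-8.9391  4.7746  2.4448]
213.4 20.76 8.01 [-8.8613  3.7465  2.4721]
214.6 21.01 8.2 [-8.6188  4.0179  1.7352]
215.8 21.26 8.42 [-10.0946   3.1007   1.3298]
217.0 21.51 8.62 [-9.8535  3.3625  1.196 ]
218.2 21.76 8.58 [-9.5239  3.4277  1.5233]
219.4 22.01 8.98 [-9.7618  3.6058  1.4911]
220.6 22.26 8.85 [-10.1707   2.9341   2.2486]
221.8 22.51 8.86 [-10.5953   2.4099   1.6736]
223.0 22.76 8.11 [-9.9674  1.7937  1.6043]
224.2 23.01 9.17 [-10.8328   2.2606   1.9748]
225.4 23.26 8.27 [-10.1548   1.4857   1.334 ]
226.6 23.51 8.76 [-10.3067   1.8575   1.4038]
227.8 23.76 9.19 [-11.173    1.359    1.9443]
[  5.1679  25.8173  -0.5431 112.6208   0.39    41.7748 129.396 ]
```

Run:
```python
from h import *
b=np.load("b.npy")
for f in np.linspace(227.8,100,14)[1:]:
    go(f,v=.12);F,w,s=ft(b,f)
    if abs(F)>14: print("STOP",F,f);break
print(s['time'],F)
f=103.5;go(f);step=1.45;n=0
while f<228:
    f+=step;go(f);F,w,s=ft(b,f);n+=1
    if n%4==0 or F>9.5:print(round(f,1),round(s['time'],2),round(F,2),w[:2])
    if F>10.8 and step>1: 
        F,w,s=ft(b,f,3);print("avg",F)
        if F>10.8: step=.4
    if step<1 and F>13.5:
        F,w,s=ft(b,f,4);print("avg",F)
        if F>14.5:print("STOP");break
    if s['time']>56:break
print(f,manip.get_state()['time'])
```

```text
28.2 -1.017974555589333
109.3 29.45 -0.55 [-0.6368  0.1516]
115.1 30.45 -0.78 [-0.5668 -0.6376]
120.9 31.45 3.8 [3.3447 1.8127]
126.7 32.45 5.36 [4.7593 2.5899]
132.5 33.45 5.06 [4.2841 2.8184]
138.3 34.45 10.16 [7.3796 7.0311]
139.7 34.7 12.55 [9.6871 8.2368]
avg 12.53848241878857
140.1 35.02 15.05 [10.6022 10.7562]
avg 14.63666777198118
STOP
140.14999999999995 35.1167
```

Run:
```python
from h import *
b=np.load("b.npy");f=140.15
F,w,s=ft(b,f,5);print(F,w,s['ee_pos'])
f+=.4;go(f);F,w,s=ft(b,f,6);print(f,F,w,s['time'])
im,d=manip.get_image("scene");cv2.imwrite("pics/s5.png",cv2.resize(im[100:230,170:330,::-1],None,fx=4,fy=4))
```

```text
14.500225245124719 [10.5851 10.0525 -6.222 ] [0.4918 0.0865 0.1773]
140.55 16.050753341022773 [11.7625 11.1073 -6.5959] 35.6667
```

View pics/s5.png

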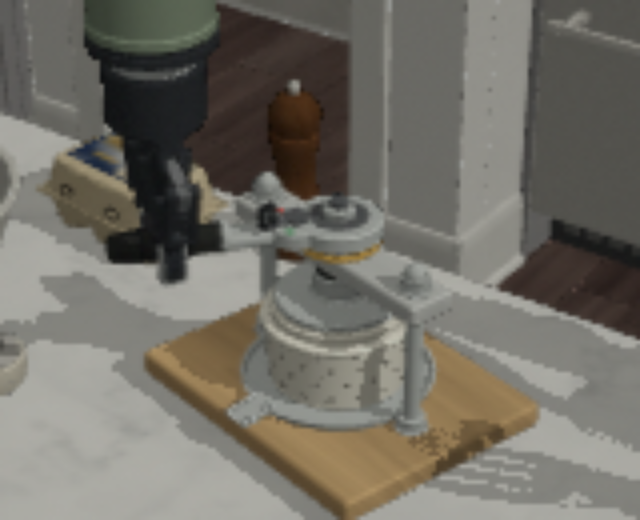

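Run:
```python
from h import *
b=np.load("b.npy");f=140.55-2.8
go(f,.05);F,w,s=ft(b,f,3);print(F,w)
manip.move_linear(hp(.135,0,.26,f),max_speed=.12)
s=manip.get_state();print(s['time'],s['wrist_force']-b)
p=hp(.0,0,.32,f);manip.move_linear(p,max_speed=.15)
s=manip.get_state();im,d=manip.get_image("wrist");cv2.imwrite("pics/w6.png",im[:,:,::-1]);np.savez("w6.npz",d=d,p=s['ee_pos'],r=s['ee_rot'])
cv2.imwrite("pics/w6c.png",cv2.resize(im[60:240,170:350,::-1],None,fx=3.3,fy=3.3,interpolation=cv2.INTER_CUBIC))
im,d=manip.get_image("top");cv2.imwrite("pics/t6.png",im[:,:,::-1]);print(s['time'])
```

```text
11.421738595443298 [ 9.0915  7.1721 -3.7105]
36.9083 [-0.5289 -0.2918  0.2186]
38.0417
```

View pics/w6.png

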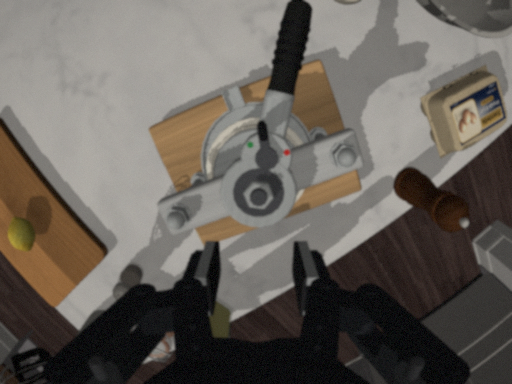

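View pics/w6c.png

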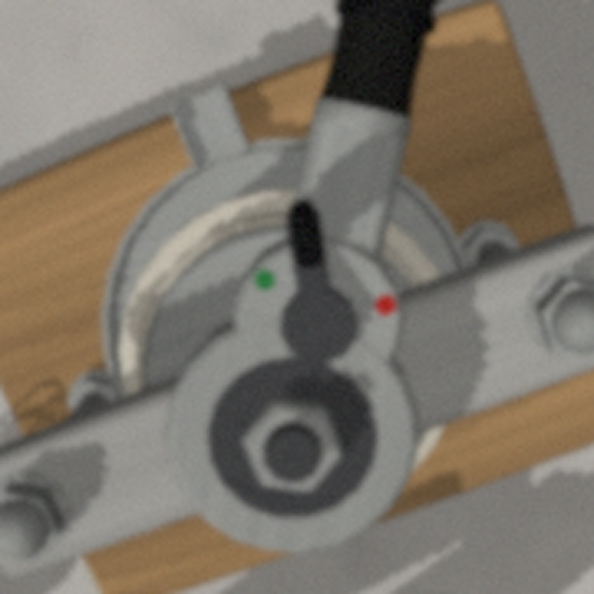

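View pics/t6.png

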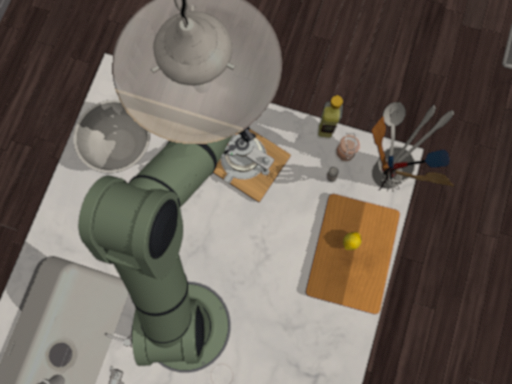

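Run:
```python
from h import *
s=manip.get_state();print(s['time'],s['wrist_force'],s['joint_velocities'].max())
manip.finish_job()
```

```text
38.1417 [0.2692 0.5471 0.2964] 0.05583132565051049
the job is handed in; nothing more can be done
```

The press is open as far as I can tell, and I handed the job in at 38.1 s with the gripper clear above it. No verdict was reported.

- **Lever:** I pushed the tab from the left with the closed fingertips, using about 3 N, and it snapped over to the green side. The last wrist picture puts it at about +0.36 rad, the loosening stop.
- **Unscrewing:** I straddled the grip and made two loosening strokes, for roughly 2.0 to 2.5 rad in all. The first ran at a steady 8 to 9 N. In the second the push climbed by about 1 to 1.6 N per mm, and I stopped at 16 N. That is above the 9 to 12 N needed to turn and below the 22 N limit.
- **Bystanders:** The lemon and salt shaker look unmoved in the last overhead picture. The arm hid the mug and timer there, but the fingers passed well above both.

**Unconfirmed or odd:**
- I know the ring is seated only from the force and the travel. The cameras cannot show the 0.04 mm tolerance.
- Backing off 6.6 mm after the stop still left about 11 N on the fingers, which I took as elastic wind-up. The fingers slid up off the grip from there, and the wrist force returned to zero.
- Force readings taken just after larger steps were lower than the stated drag (about 1 to 5 N). I relied on the small-step readings.

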